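# Make up a nested set of beakers and scrap the crushed one

### The job

Make up the set of beakers on the steel plate: stand the middle beaker upright inside the large one and the small beaker inside the middle one, each fully down on the floor of the one around it. The beaker with the crushed, oval mouth goes into the sheet-metal scrap box. Leave the other tools and jars on the bench where they are.

Things in the scene. Friction and masses are not known exactly. Their poses are not given: they have to be found in the camera images.
- large_beaker: Polished steel beaker, tapered, on a solid waisted foot: 80 high, inner floor 24 above the underside, wall 3, mouth 86 across outside and 80 inside (the widest), inner floor 68, foot 72. Origin: centre of underside, +z along the axis to the mouth. Starts upright and loose on the steel plate; 0.3 kg.
- middle_beaker: Polished steel beaker, tapered, on a solid waisted foot: 80 high, inner floor 24 above the underside, wall 3, mouth 68 across outside and 62 inside, inner floor 51, foot 61. Origin: centre of underside, +z along the axis to the mouth. Starts in the sloping rack, axis leaning 28 deg from upright towards the robot. Nested, its origin is 24 above the large one's. 0.14-0.28 kg.
- small_beaker: Polished steel beaker, tapered, on a solid waisted foot: 80 high, inner floor 24 above the underside, wall 3, mouth 52 across outside and 46 inside, foot 44. Origin: centre of underside, +z along the axis to the mouth. Starts in the sloping rack, axis leaning 28 deg from upright towards the robot. Nested, its origin is 24 above the middle one's. 0.09-0.18 kg.
- crushed_beaker: Spoiled steel beaker: 80 high, round foot 61 across, mouth crushed to an oval 82 long (its x) by 52 wide (its y, level, along the rack); towards the rim its sides close from 57 to 52 across y. Origin: centre of underside, +z along the axis to the mouth. Starts in the sloping rack, axis leaning 28 deg from upright towards the robot. 0.13-0.27 kg.
- crushed_beaker_rim (a point): Centre of the crushed beaker's mouth, on its axis 80 above its underside.
- rack: Fixed plywood rack on a low drawer chest, 384 long (its y), 115 deep, 170 high at the back; its rubber-faced shelf (138 high along its middle line) slopes 28 deg down towards the robot (-x), to a lip 17 high. Three beakers stand on it in a row along y, about 105 apart, in any order, rims up to 215 above the bench. Origin: under its middle, on the bench.
- plate: Flat dark steel bench plate, 140 x 140 x 20, fixed; origin at the centre of its underside, top 20 above the bench. The large beaker stands on it.
- scrap_box: Open sheet-metal scrap box, 180 (its x) x 140 (its y) x 85 high, wall and floor 3 thick, fixed, with a few thin offcuts on its floor; origin at the centre of its underside.
- hammer: Bystander: planishing hammer lying flat: wooden handle along its x, steel head across at x +110, 265 long, 95 across the head, 26 high; origin under the handle
- file: Bystander: flat file with a wooden handle lying along its x, 250 long, 24 high at the handle; origin under the middle
- jar: Bystander: closed glass jar with a steel lid, 72 across, 85 high; origin under its centre
- scratch_brush: Bystander: flat brush with a wooden handle lying along its x, about 200 long; origin on its underside
- stake: Bystander: small steel mushroom stake standing on its foot, 48 across, 74 high; origin under its centre
- polish_bar: Bystander: brown bar of polishing compound, 110 x 42 x 34; origin under its centre
Mind the look-alikes: they are no part of the job. Leave any orange, purple or turquoise look-alike of the small_beaker alone.

How it is judged:
By the outcome, as a careful person would: the job done as asked, in the order asked, and still so for the second after the job is handed in, with the robot touching nothing.
It also fails if it takes over 72 s, if anything falls off the work surface, if the arm or the gripper's body presses on something with over 40 N, if the wrist force passes 120 N, or if a joint passes its speed limit or range.

### The arm

A 6-joint arm with a two-finger parallel gripper is mounted at the origin on the work surface. World frame = base frame: x ahead of the robot, y to its left, z up, the work surface at z = 0. Lengths are in m, angles in rad, forces in N, time in s.
With the tool pointing down it reaches from about 0.35 to 0.975 m from the base axis. Payload 7.1 kg.
Tool frame: the origin (TCP) lies where the fingers leave the gripper's body, on its centre line; the fingertips stand 80 mm ahead of it and the grasp point (between the pads) lies 61 mm ahead of it (r.grip_point_offset is the z of the grasp point in the tool frame, in m); z points along the fingers, y is the line along which they close (so a half turn about z gives the same grasp; the last joint's range is limited). The gripper opens to 88 mm and grips with 3 to 60 N. Pads are 20 mm wide; open, the fingers measure 115 mm over their backs; the gripper's body (75 mm by 178 mm) begins 61 mm behind the grasp point.
Start: joints at [-0.019, 0.423, 1.63, -0, 1.089, -0.019], TCP at [0.625, 0, 0.303] pointing down, gripper open.
Joint ranges: [-3, 3], [-0.9, 2.11], [0.09, 2.58], [-1.31, 4.45], [0.11, 2.69], [-2.54, 2.54]. Speed limits (rad/s): [2.39, 2.39, 3.01, 3.14, 3.14, 3.14].

### API

Orientations are given as a unit quaternion [x, y, z, w].
In Python, from station import r, cams, hand_in gives the robot as it stands.
- The arm moves only by the shell command python3 -m inch 'ROWS' [FORCE]. ROWS is JSON, a list of rows, each a list of 3 entries, a list of its own where there are three numbers: the turn, a rotation vector about the tool's x, y, z scaled (see below), then the shift along the tool's x, y, z scaled (see below), then the opening, from 0 (shut) to 1 (fully open). A call has 1 to 12 rows; each row shifts and turns the commanded pose from where the row before left it, along the tool's axes as they then stand; what a row does not reach is not made up. The controller multiplies each number of a shift by 50 mm and each number of a turn by 60 degrees. A row lasts 1/10 s, in which the tool goes at most 50 mm and 8.59 degrees, less where a joint would pass 70% of its speed; a pose out of reach is approached as far as the arm can. A call with a number of a shift or a turn outside -1 to 1 is refused whole. A call with a gripper value outside its range is refused whole. The fingers move at their own pace and stop on an object; FORCE is the grip in N (left out, the last holds). Time passes only in rows, so rows that do not move let the fingers close. It gives the time, the measured TCP pose, the force, the opening and the grip force at its end, in the units of the state.
- r.state(): the state, without advancing time (a new reading comes with each control period).
- cams.grab_frame(name): name is "scene" or "side" or "wrist"; returns the picture (400x640x3 uint8, blue, green, red); there is no depth.
- cams.get_calibration(name): a dict with "fx", "fy", "cx", "cy" (pixels), "rvec" (rotation vector, rad) and "tvec" (3), from world to camera coordinates, as OpenCV has them. Camera axes: x right, y down, z forward; pixel columns grow to the right and rows downward; lengths in m; the calibration is good to about 2 mm. A picture is of the moment at which its call begins: read the wrist's pose just before it. get_calibration takes no time and is no camera call; for the wrist camera it gives the pose at the moment of the call.
- hand_in(): hands the job in; it is judged then, once.
The state is a dict: "time_s": time; "q": joint angles; "qvel": joint speeds; "tau": joint torques, N m; "tool_pos": TCP position; "orientation": TCP orientation; "wrist_force": force on the tool from outside, world axes, zero at the start; "torque": the same for the moment, N m; "gripper_width": opening from 0.0 (shut) to 1.0 (fully open); "gripper_force": force on a finger pad.
Only numpy, scipy, OpenCV 4.12 (cv2) and the standard library are available. Lean on these libraries where they do the work, as an engineer would, in place of code of your own. Each camera call takes 0.05 s, during which the arm holds its last target. There are 200 camera calls.

## Working session

There is one attempt and no reset: what is moved stays moved. The work goes in short steps, Python scripts to look and compute and a shell command to move; the robot and the scene stay as the last step left them, time stands still between calls to the robot, and variables do not carry over. Pictures are saved under pics/ and viewed, at most 10 in all, crops included, and the job is handed in when it is done.

```bash
ls; mkdir -p pics; python3 - <<'E'
from station import r,cams
import cv2,numpy as np
print(r.state(), r.grip_point_offset)
for n in("scene","side"):
    cv2.imwrite(f"pics/{n}0.png",cams.grab_frame(n)); c=cams.get_calibration(n)
    print(n,c); R=cv2.Rodrigues(np.array(c["rvec"],float))[0]; print(-R.T@np.array(c["tvec"]).ravel())
E
```

```text
pics
{'time_s': 0.0, 'q': array([-1.89951175e-02,  4.23842265e-01,  1.63066349e+00,  2.28374584e-05,
        1.08860080e+00, -1.89952647e-02]), 'qvel': array([-1.25860787e-03, -1.63783601e-03, -2.22719876e-04, -6.92444247e-04,
        8.02970992e-05, -5.35782418e-04]), 'tau': array([ 1.28069914e-03, -5.44622147e+01, -2.73670936e+01,  6.42951974e-02,
        2.27214623e-02, -1.51321510e-04]), 'tool_pos': array([6.24577200e-01, 4.14501094e-05, 3.01911132e-01]), 'orientation': array([ 7.07110276e-01,  7.07102881e-01, -5.17696637e-04, -5.52328573e-04]), 'wrist_force': array([ 0.67897144, -0.28426272,  1.0817321 ]), 'torque': array([-0.02795518,  0.01406021,  0.01330319]), 'gripper_force': 0.0, 'gripper_width': 1.000551092221875} 0.0613
scene {'fx': 443.1591904973993, 'fy': 443.1591904973993, 'cx': 323.08269483319606, 'cy': 198.1300138402227, 'rvec': array([ 1.44417669,  2.23140946, -0.7872075 ]), 'tvec': array([ 0.19075775, -0.32043694,  1.60017571])}
[1.22732063 0.33408281 1.04004971]
side {'fx': 497.45355904436997, 'fy': 497.45355904436997, 'cx': 327.4105234846475, 'cy': 191.30313776346338, 'rvec': array([ 0.32073859, -2.7116318 ,  1.36670694]), 'tvec': array([0.50163414, 0.17504573, 1.43185723])}
[0.26805943 1.13480412 0.98633499]
```

View pics/scene0.png

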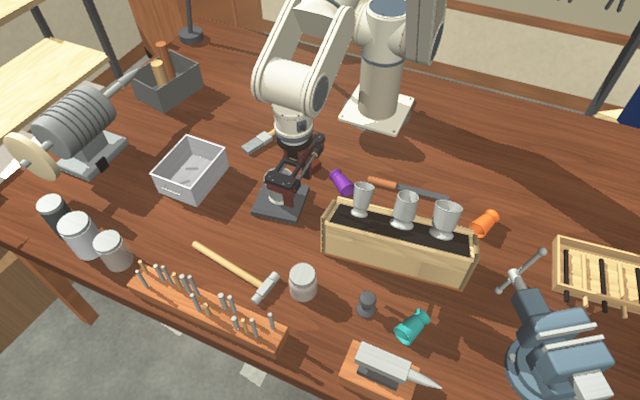

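View pics/side0.png

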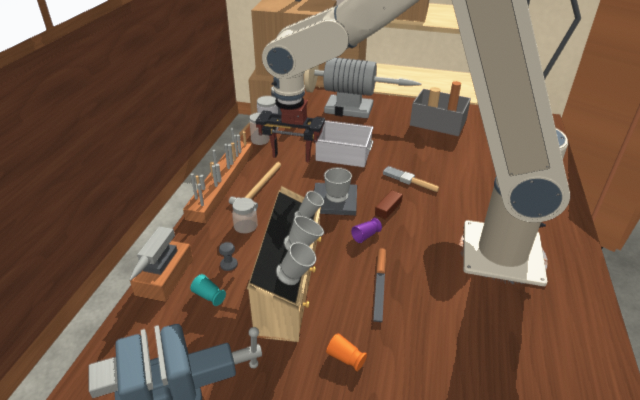

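Scene picture: rack beakers at (363,200), (405,210) and (446,218); box at (190,170); plate under the gripper at (280,200). Side picture: the same beakers at (310,207), (304,235) and (295,263), and the large one at (337,185).
Candidates for the small beaker: the steel one at scene (363,200), and the purple (342,182), orange (485,222) and turquoise (412,325) look-alikes, which I reject by colour and because they lie on the bench. For middle and crushed: (405,210) and (446,218). I'll check these in a close crop.

```bash
python3 - <<'E'
import cv2,numpy as np
a=cv2.imread("pics/scene0.png")[170:270,310:490]; b=cv2.imread("pics/side0.png")[160:310,240:380]
a=cv2.resize(a,None,fx=4,fy=4,interpolation=cv2.INTER_CUBIC)
cv2.imwrite("pics/c1.png",a)
cv2.imwrite("pics/c2.png",cv2.resize(b,None,fx=4,fy=4,interpolation=cv2.INTER_CUBIC))
E
```

```text
(no output)
```

View pics/c1.png

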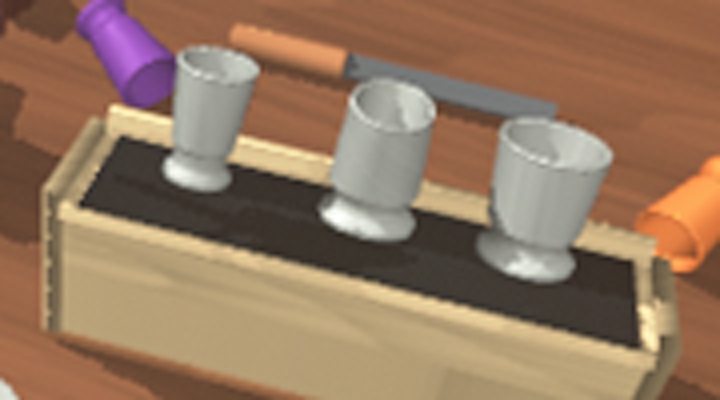

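View pics/c2.png

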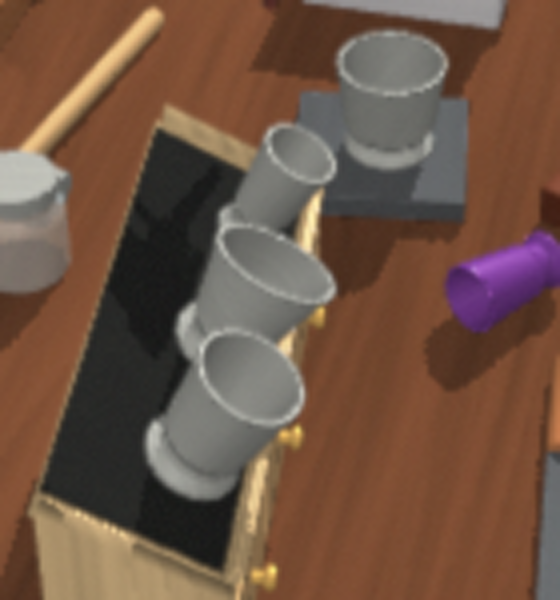

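The crops settle it: left (scene (363,185)) is the small beaker, centre (408,196) is the crushed one with the oval mouth, and right (448,206) is the round middle one. Next: triangulate the rims.

```bash
cat > h.py <<'E'
import numpy as np,cv2
from station import r,cams
from scipy.spatial.transform import Rotation as Ro
def cal(n):
    c=cams.get_calibration(n); K=np.array([[c["fx"],0,c["cx"]],[0,c["fy"],c["cy"]],[0,0,1.]])
    return K,cv2.Rodrigues(np.array(c["rvec"],float))[0],np.array(c["tvec"],float).ravel()
def ray(n,p):
    K,R,t=cal(n); return -R.T@t, R.T@np.linalg.solve(K,[p[0],p[1],1])
def onz(n,p,z):
    o,d=ray(n,p); return o+d*(z-o[2])/d[2]
def tri(pa,pb,a="scene",b="side"):
    o1,d1=ray(a,pa);o2,d2=ray(b,pb)
    s=np.linalg.lstsq(np.c_[d1,-d2],o2-o1,rcond=None)[0]
    return (o1+s[0]*d1+o2+s[1]*d2)/2, np.linalg.norm(o1+s[0]*d1-o2-s[1]*d2)
def proj(n,P):
    K,R,t=cal(n); q=K@(R@np.asarray(P)+t); return q[:2]/q[2]
E
python3 - <<'E'
from h import *
np.set_printoptions(precision=4,suppress=True)
A=lambda x,y:((x+.5)/4-.5+310,(y+.5)/4-.5+170); B=lambda x,y:((x+.5)/4-.5+240,(y+.5)/4-.5+160)
rims=[tri(A(*a),B(*b)) for a,b in [((218,67),(300,155)),((392,106),(276,266)),((554,147),(251,377))]]
for x in rims: print(x)
P=np.array([x[0] for x in rims]); d=P[2]-P[0]; print("row",d,np.degrees(np.arctan2(d[1],d[0])),np.linalg.norm(d)/2)
print("large",onz("side",B(392,72),.1))
# box rim corners rough
for p in [(186,137),(229,150),(151,176),(201,203)]: print("box scene",onz("scene",p,.085))
for p in [(324,124),(372,128),(317,154),(368,163)]: print("box side",onz("side",p,.085))
print(proj("wrist",[.6,0,.1]))
cv2.imwrite("pics/w0.png",cams.grab_frame("wrist"))
K,R,t=cal("wrist");s=r.state();T=Ro.from_quat(s["orientation"]).as_matrix()
print("cam in tool",T.T@(-R.T@t-s["tool_pos"]),"\n",T.T@R.T)
E
```

```text
(array([0.522 , 0.1356, 0.1959]), np.float64(0.003039587068960977))
(array([0.5085, 0.2454, 0.1959]), np.float64(0.0009418595300357396))
(array([0.4981, 0.3438, 0.196 ]), np.float64(0.003027246283079153))
row [-0.0239  0.2081  0.0001] 96.56228925431176 0.1047493295993187
large [ 0.5091 -0.1081  0.1   ]
box scene [ 0.4702 -0.4674  0.085 ]
box scene [ 0.464  -0.3151  0.085 ]
box scene [ 0.6476 -0.4637  0.085 ]
box scene [ 0.672  -0.2762  0.085 ]
box side [ 0.635 -0.456  0.085]
box side [ 0.4572 -0.4714  0.085 ]
box side [ 0.6099 -0.2479  0.085 ]
box side [ 0.4336 -0.2362  0.085 ]
[299.9252 191.5805]
cam in tool [ 0.074   0.0006 -0.0815] 
 [[ 0.0003 -0.9633 -0.2683]
 [ 1.      0.0005 -0.0006]
 [ 0.0007 -0.2683  0.9633]]
```

View pics/w0.png

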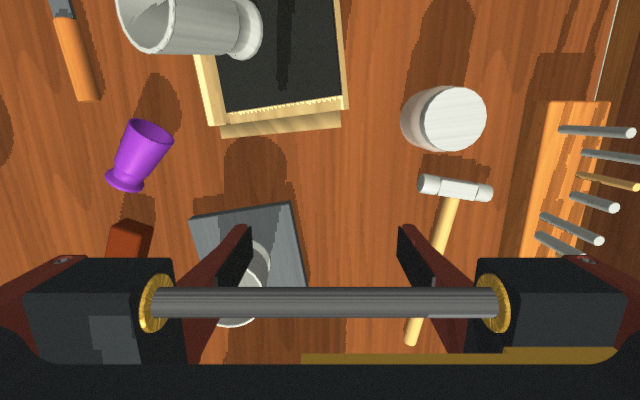

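The wrist view shows the large beaker on the plate near (240,290), partly behind the fingers, and the rack edge running from (200,60) to (340,110). Next I'll hover over the middle beaker along its axis and measure again.

```bash
cat >> h.py <<'E'
np.set_printoptions(precision=4,suppress=True)
def frame(z,y):
    z=z/np.linalg.norm(z); y=y-z*(y@z); y/=np.linalg.norm(y); return np.c_[np.cross(y,z),y,z]
def tilted(psi_deg,lean=28):
    p,l=np.radians(psi_deg),np.radians(lean)
    return frame(np.array([np.sin(l)*np.cos(p),np.sin(l)*np.sin(p),-np.cos(l)]),np.array([np.sin(p),-np.cos(p),0]))
def plan(grasp,T):
    "turn first, then shift along the turned tool axes; units of the rows"
    s=r.state(); C=Ro.from_quat(s["orientation"]).as_matrix()
    w=Ro.from_matrix(C.T@T).as_rotvec(); n=int(np.ceil(np.degrees(np.linalg.norm(w))/8.4)) or 1
    d=T.T@(np.asarray(grasp)-T[:,2]*r.grip_point_offset-s["tool_pos"])
    print(f"t={s['time_s']:.2f} turn {n} rows of {np.degrees(w)/60/n}; shift total {d/.05} (in 50 mm)")
E
python3 - <<'E'
from h import *
T=tilted(6.6); P=np.array([.498,.344,.196]); plan(P-T[:,2]*.09,T); print(T)
E
```

```text
t=0.15 turn 11 rows of [-0.0309  0.0347  0.1236]; shift total [-2.5203 -7.1244 -1.9628] (in 50 mm)
[[ 0.8771  0.1149  0.4664]
 [ 0.1015 -0.9934  0.054 ]
 [ 0.4695 -0.     -0.8829]]
```

```bash
python3 -m inch '[[[-0.031,0.035,0.124],[0,0,0],1],[[-0.031,0.035,0.124],[0,0,0],1],[[-0.031,0.035,0.124],[0,0,0],1],[[-0.031,0.035,0.124],[0,0,0],1],[[-0.031,0.035,0.124],[0,0,0],1],[[-0.031,0.035,0.124],[0,0,0],1],[[-0.031,0.035,0.124],[0,0,0],1],[[-0.031,0.035,0.124],[0,0,0],1],[[-0.031,0.035,0.124],[0,0,0],1],[[-0.031,0.035,0.124],[0,0,0],1],[[-0.031,0.035,0.124],[0,0,0],1]]'
python3 -m inch '[[[0,0,0],[-0.25,0,-0.9],1],[[0,0,0],[-0.25,0,-0.9],1],[[0,0,0],[-0.25,-0.9,0],1],[[0,0,0],[-0.25,-0.9,0],1],[[0,0,0],[-0.25,-0.9,0],1],[[0,0,0],[-0.25,-0.9,0],1],[[0,0,0],[-0.25,-0.9,0],1],[[0,0,0],[-0.25,-0.9,0],1],[[0,0,0],[-0.25,-0.9,0],1],[[0,0,0],[-0.25,-0.7,0],1],[[0,0,0],[0,0,0],1],[[0,0,0],[0,0,0],1]]'
python3 - <<'E'
from h import *
T=tilted(6.6); P=np.array([.498,.344,.196]); plan(P-T[:,2]*.09,T); print(r.state()["q"])
for p in [(.498,.344,.196),(.5085,.2454,.196)]: print(proj("wrist",p))
cv2.imwrite("pics/w1.png",cams.grab_frame("wrist"))
E
```

```text
time_s: 1.25
tool_pos: [0.6247, -0.0001, 0.3025]
orientation: [0.968, 0.051, 0.244, -0.015]
wrist_force: [0.1, -0.2, -0.3]
gripper_width: 0.999
gripper_force: 0.0
time_s: 2.45
tool_pos: [0.4363, 0.3293, 0.3254]
orientation: [0.969, 0.056, 0.24, -0.016]
wrist_force: [-0.7, -0.5, 0.5]
gripper_width: 1.002
gripper_force: 0.0
t=2.45 turn 1 rows of [-0.0042  0.0021 -0.001 ]; shift total [-0.1036 -0.1501 -0.1494] (in 50 mm)
[ 0.7379  0.1792  1.9924 -0.4832  0.6178  2.5408]
[316.8422 214.5356]
[437.8108 215.7484]
```

View pics/w1.png

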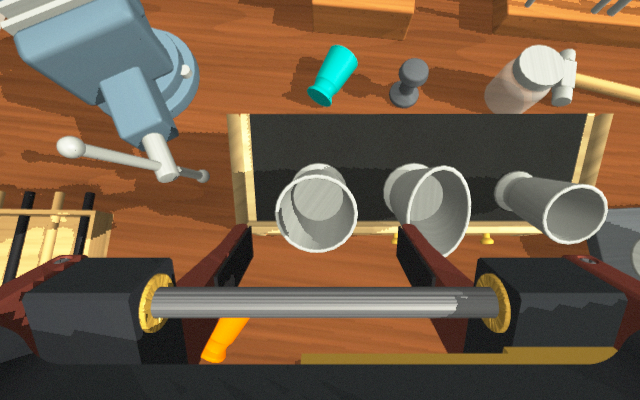

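The rack edges lie level in this view, so the yaw is right. The middle rim is at (317,213), and I predicted (317,214). The crushed one is at (438,211) and the small one at (575,213). Joint 6 sits at its limit, so I'll take the half-turned grasp.

```bash
python3 -m inch '[[[0,0,-0.142],[0,0,0],1],[[0,0,-0.142],[0,0,0],1],[[0,0,-0.142],[0,0,0],1],[[0,0,-0.142],[0,0,0],1],[[0,0,-0.142],[0,0,0],1],[[0,0,-0.142],[0,0,0],1],[[0,0,-0.142],[0,0,0],1],[[0,0,-0.142],[0,0,0],1],[[0,0,-0.142],[0,0,0],1],[[0,0,-0.142],[0,0,0],1],[[0,0,-0.142],[0,0,0],1]]' >/dev/null
python3 -m inch '[[[0,0,-0.142],[0,0,0],1],[[0,0,-0.142],[0,0,0],1],[[0,0,-0.142],[0,0,0],1],[[0,0,-0.142],[0,0,0],1],[[0,0,-0.142],[0,0,0],1],[[0,0,-0.142],[0,0,0],1],[[0,0,-0.142],[0,0,0],1],[[0,0,-0.142],[0,0,0],1],[[0,0,-0.142],[0,0,0],1],[[0,0,-0.142],[0,0,0],1],[[0,0,0],[0,0,0],1]]' >/dev/null
cat >> h.py <<'E'
H=np.diag([-1.,-1,1])
E
python3 - <<'E'
from h import *
T=tilted(6.6)@H; P=np.array([.498,.344,.196]); plan(P-T[:,2]*.09,T);plan(P+T[:,2]*.001,T); print(r.state()["q"])
E
```

```text
t=4.70 turn 1 rows of [ 0.0029 -0.0013 -0.0213]; shift total [ 0.1249  0.1924 -0.1482] (in 50 mm)
t=4.70 turn 1 rows of [ 0.0029 -0.0013 -0.0213]; shift total [0.1249 0.1924 1.6718] (in 50 mm)
[ 0.7338  0.1778  1.9929 -0.4832  0.6177 -0.5833]
```

```bash
python3 -m inch '[[[0.003,-0.001,-0.021],[0,0,0],1],[[0,0,0],[0.06,0.1,0],1],[[0,0,0],[0.065,0.092,0.0],1],[[0,0,0],[0,0,0.4],1],[[0,0,0],[0,0,0.4],1],[[0,0,0],[0,0,0.4],1],[[0,0,0],[0,0,0.3],1],[[0,0,0],[0,0,0.17],1],[[0,0,0],[0,0,0],1],[[0,0,0],[0,0,0],1]]'
python3 - <<'E'
from h import *
T=tilted(6.6)@H; P=np.array([.498,.344,.196]); plan(P+T[:,2]*.001,T)
a=cams.grab_frame("wrist");b=cams.grab_frame("side")[190:300,230:390]
o=np.vstack([cv2.resize(a[80:],(800,400)),cv2.resize(b,(291,200))[:, :].copy() if 0 else np.hstack([cv2.resize(b,(291,200)),cv2.resize(cams.grab_frame("scene")[150:270,350:500],(250,200)),np.zeros((200,259,3),np.uint8)])])
cv2.imwrite("pics/w2.png",o)
E
```

```text
time_s: 5.7
tool_pos: [0.4691, 0.3425, 0.2494]
orientation: [-0.056, 0.969, 0.014, 0.241]
wrist_force: [-0.3, 1.2, 0.6]
gripper_width: 0.998
gripper_force: 0.0
t=5.70 turn 1 rows of [ 0.0011 -0.0002  0.001 ]; shift total [-0.0079 -0.0358  0.0075] (in 50 mm)
```

View pics/w2.png

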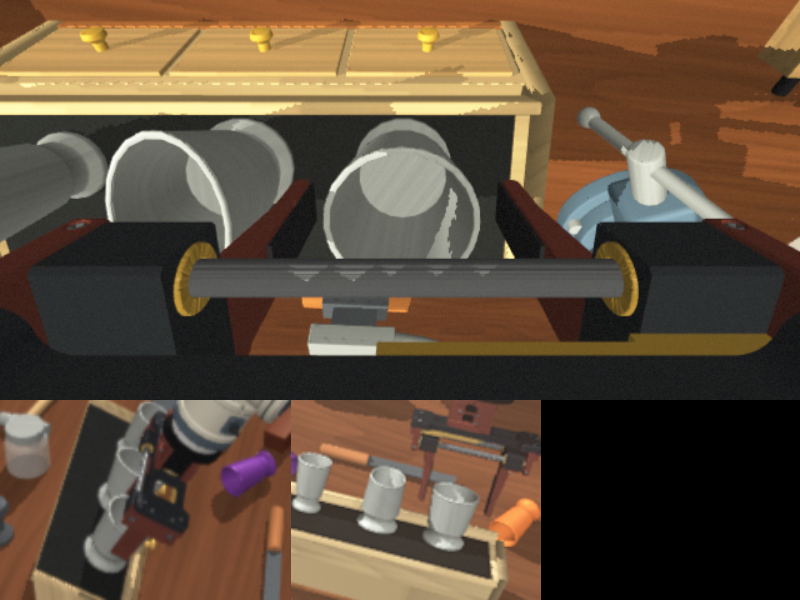

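The middle rim is centred between the fingers: rim (322..480), finger tips about (300, 510). Closing.

```bash
python3 -m inch '[[[0,0,0],[0,0,0],0.5],[[0,0,0],[0,0,0],0.5],[[0,0,0],[0,0,0],0.5],[[0,0,0],[0,0,0],0.5],[[0,0,0],[0,0,0],0.5],[[0,0,0],[0,0,0],0.5],[[0,0,0],[0,0,0],0.5],[[0,0,0],[0,0,0],0.5],[[0,0,0],[0,0,0],0.5]]' 25
python3 -m inch '[[[0,0,0],[0,0,-0.2],0.5],[[0,0,0],[0,0,-0.5],0.5],[[0,0,0],[0,0,-0.7],0.5],[[0,0,0],[0,0,-0.7],0.5],[[0,0,0],[0,0,-0.7],0.5],[[0,0,0],[0,0,0],0.5]]'
python3 - <<'E'
from h import *
b=cams.grab_frame("side")[100:300,200:400]
c=cams.grab_frame("scene")[100:300,300:500]
cv2.imwrite("pics/g1.png",cv2.resize(np.hstack([b,c]),(800,400)))
s=r.state();print(s["wrist_force"],s["gripper_width"],s["gripper_force"])
E
```

```text
time_s: 6.75
tool_pos: [0.4692, 0.3422, 0.2494]
orientation: [-0.057, 0.969, 0.014, 0.241]
wrist_force: [-2.5, -2.8, 5.9]
gripper_width: 0.767
gripper_force: 25.0
time_s: 7.35
tool_pos: [0.4034, 0.3356, 0.377]
orientation: [-0.057, 0.968, 0.017, 0.244]
wrist_force: [0.9, 0.7, -2.0]
gripper_width: 0.758
gripper_force: 25.0
[-0.3101  0.1819 -3.6312] 0.7629804859027829 24.999873452188695
```

View pics/g1.png

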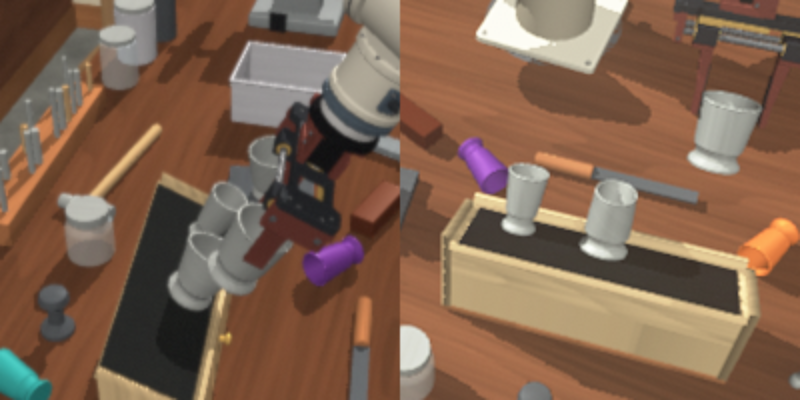

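The beaker is held and clear of the rack. Now I'll locate the large beaker: scene frame from now, side frame from the start.

```bash
python3 - <<'E'
from h import *
from scipy.optimize import least_squares
cv2.imwrite("pics/scene1.png",cams.grab_frame("scene"))
print("pred",proj("scene",[.509,-.108,.1]),proj("scene",[.509,-.108,.02]))
for n,f in(("scene","pics/scene1.png"),("side","pics/side0.png")):
    im=cv2.imread(f); hsv=cv2.cvtColor(im,cv2.COLOR_BGR2HSV)
    m=((hsv[...,1]<60)&(hsv[...,2]>105)).astype(np.uint8)*255
    u,v=map(int,proj(n,[.509,-.108,.07])); w=np.zeros_like(m); w[v-45:v+45,u-45:u+45]=m[v-45:v+45,u-45:u+45]
    w=cv2.morphologyEx(w,cv2.MORPH_CLOSE,np.ones((5,5),np.uint8))
    cs=cv2.findContours(w,cv2.RETR_EXTERNAL,cv2.CHAIN_APPROX_NONE)[0]
    c=max(cs,key=cv2.contourArea)[:,0,:].astype(float); print(n,"bbox",c.min(0),c.max(0),cv2.contourArea(c.astype(np.float32)))
    arc=c[c[:,1]<=min(c[c[:,0].argmin(),1],c[c[:,0].argmax(),1])]
    W=np.array([onz(n,p,.1)[:2] for p in arc])
    s=least_squares(lambda q:np.hypot(*(W-q).T)-.043,[.509,-.108],loss="soft_l1",f_scale=.001); print(s.x,np.abs(s.fun).mean(),len(arc))
    s=least_squares(lambda q:np.hypot(*(W-q[:2]).T)-q[2],[.509,-.108,.043],loss="soft_l1",f_scale=.001); print(s.x)
E
```

```text
pred [282.506 177.795] [284.289  195.6896]
scene bbox [251. 167.] [308. 220.] 1599.0
[ 0.516 -0.117] 0.006919648286153903 64
[ 0.5201 -0.112   0.0485]
side bbox [292. 140.] [372. 229.] 2801.5
[ 0.5267 -0.3102] 0.025978333087097603 64
[-0.4057  3.2792  3.7362]
```

```bash
python3 - <<'E'
from h import *
for n,f in(("scene","pics/scene1.png"),("side","pics/side0.png")):
    im=cv2.imread(f); h=cv2.cvtColor(im,cv2.COLOR_BGR2HSV)
    u,v=map(int,proj(n,[.509,-.108,.07])); print(n,u,v)
    m=(h[...,1]<60)
    for y in range(v-28,v+20,2): print(y," ".join(f"{h[y,x,2] if m[y,x] else 0:3d}" for x in range(u-30,u+30,2)))
E
```

```text
scene 283 184
156   0   0   0   0   0   0   0   0   0   0   0   0   0   0   0   0   0   0   0   0   0   0   0   0   0   0   0   0   0   0
158   0   0   0   0   0   0   0   0   0   0   0   0   0   0   0   0   0   0   0   0   0   0   0   0   0   0   0   0   0   0
160   0   0   0   0   0   0   0   0   0   0   0   0   0   0   0   0   0   0   0   0   0   0   0   0   0   0   0   0   0   0
162   0   0   0   0   0   0   0   0   0   0   0   0   0   0   0   0   0   0   0   0   0   0   0   0   0   0   0   0   0   0
164   0   0   0   0   0   0   0   0   0   0   0   0   0   0   0   0   0   0   0   0   0   0   0   0   0   0   0   0   0   0
166   0   0   0   0   0   0   0   0   0   0   0   0   0   0   0   0   0   0   0   0   0   0   0   0   0   0   0   0   0   0
168   0   0   0   0   0   0   0   0   0   0 165 190 185 176 197 194 180   0   0   0   0   0   0   0   0   0   0   0   0   0
170   0   0   0   0   0   0   0   0 193 165 137 142 145 148 147 145 140 190 185   0   0   0   0   0   0   0   0   0   0   0
172   0   0   0   0   0   0   0 174 114 133 137 145 146 145 144 143 140 145 161 190   0   0   
[... 4178 characters left out ...]
 107 107 108 111 110 109 108 109 107 104 135 107 107 104 107   0   0   0   0   0
195 144 100 110 119 125 132 144 117 103  99 127 110 105 103 109 106 109 106 103 111 163 106 106 105 105   0   0   0   0   0
197 190 108 116 123 130 133 133 157 107  75 127 141 137 132 110  98 104 129 124 136 150 106 107 104 104   0   0   0   0   0
199 137 142 122 128 134 134 133 139 136  71  76 127 150 150 150 151 151 150 143 122 106 107 107 104 102   0   0   0   0   0
201 124 139 143 133 135 134 129 126 175  70  70  73  98 121 138 146 138 116  89  98 107 108 106 104 103   0   0   0   0   0
203 124 123 134 162 145 132 126 147 136  70  69  68  70  71  73  74  72  70  69 103 107 108 106 105 102   0   0   0   0   0
```

```bash
python3 - <<'E'
from h import *
from scipy.optimize import least_squares
for n,f,x0,x1,y0,y1 in(("scene","pics/scene1.png",255,303,165,182),("side","pics/side0.png",320,357,168,180)):
    im=cv2.imread(f); h=cv2.cvtColor(im,cv2.COLOR_BGR2HSV); m=(h[...,1]<60)
    pts=[]
    for y in range(y0,y1):
        xs=np.flatnonzero(m[y,x0:x1])+x0
        if len(xs)>3: pts+=[(xs[0]-.3,y),(xs[-1]+.3,y)]
    for x in range(x0+12,x1-12):
        ys=np.flatnonzero(m[y0:y1,x])+y0
        if len(ys): pts.append((x,ys[0]-.3))
    W=np.array([onz(n,p,.1)[:2] for p in pts])
    for k in(0,1):
        s=least_squares((lambda q:np.hypot(*(W-q[:2]).T)-.043) if k==0 else (lambda q:np.hypot(*(W-q[:2]).T)-q[2]),[.51,-.12,.043][:2+k],loss="soft_l1",f_scale=.001); print(n,s.x,np.abs(s.fun).mean(),len(pts))
print(tri((278.2,178),(338.2,175.3)))
E
```

```text
scene [ 0.5145 -0.1186] 0.0008633509991220226 54
scene [ 0.5144 -0.1186  0.0429] 0.0008579309000627743 54
side [ 0.5124 -0.1215] 0.001142882222887943 37
side [ 0.5122 -0.1204  0.0441] 0.0009444010891448574 37
(array([ 0.5112, -0.1214,  0.0978]), np.float64(0.0036417183587352554))
```

```bash
cat >> h.py <<'E'
def upright(psi_deg): return tilted(psi_deg,0.0)@H
E
sed -i 's/return frame(np.array(\[np.sin(l)/return frame(np.array([np.sin(l)/' h.py
python3 - <<'E'
from h import *
T=upright(6.6); plan([.513,-.12,.203+.09],T)
E
```

```text
t=7.50 turn 4 rows of [0.0001 0.1164 0.0004]; shift total [-1.1285 -9.279   0.3535] (in 50 mm)
```

```bash
python3 -m inch '[[[0,0.117,0],[0,0,0],0.5],[[0,0.117,0],[0,0,0],0.5],[[0,0.116,0],[0,0,0],0.5],[[0,0.116,0],[0,0,0],0.5],[[0,0,0],[0,0,-0.4],0.5],[[0,0,0],[0,0,0],0.5]]'
python3 -m inch '[[[0,0,0],[-0.04,-0.4,0],0.5],[[0,0,0],[-0.1,-0.8,0],0.5],[[0,0,0],[-0.1,-0.85,0],0.5],[[0,0,0],[-0.1,-0.85,0],0.5],[[0,0,0],[-0.1,-0.85,0],0.5],[[0,0,0],[-0.1,-0.85,0],0.5],[[0,0,0],[-0.1,-0.85,0],0.5],[[0,0,0],[-0.1,-0.85,0],0.5],[[0,0,0],[-0.1,-0.85,0],0.5],[[0,0,0],[-0.1,-0.85,0],0.5],[[0,0,0],[-0.1,-0.8,0],0.5],[[0,0,0],[-0.09,-0.48,0],0.5]]'
python3 -m inch '[[[0,0,0],[0,0,0],0.5],[[0,0,0],[0,0,0],0.5]]' >/dev/null
python3 - <<'E'
from h import *
T=upright(6.6); plan([.513,-.12,.203],T); print(r.state()["q"],r.state()["wrist_force"])
E
```

```text
time_s: 8.1
tool_pos: [0.4056, 0.3348, 0.3924]
orientation: [-0.058, 0.998, 0.0, 0.0]
wrist_force: [0.3, 1.0, -2.2]
gripper_width: 0.765
gripper_force: 25.0
time_s: 9.3
tool_pos: [0.5139, -0.1223, 0.3906]
orientation: [-0.057, 0.998, -0.0, -0.001]
wrist_force: [0.5, 0.6, -2.1]
gripper_width: 0.764
gripper_force: 25.0
t=9.50 turn 1 rows of [ 0.0013 -0.0019  0.0002]; shift total [ 0.0114 -0.0031  2.5314] (in 50 mm)
[-0.2519  0.183   1.753   0.0005  1.2079 -1.9383] [ 0.5791  0.0025 -2.27  ]
```

```bash
python3 -m inch '[[[0,0,0],[0,0,0.5],0.5],[[0,0,0],[0,0,0.7],0.5],[[0,0,0],[0,0,0.7],0.5],[[0,0,0],[0,0,0.4],0.5],[[0,0,0],[0,0,0.23],0.5],[[0,0,0],[0,0,0],0.5],[[0,0,0],[0,0,0],0.5]]'
python3 - <<'E'
from h import *
T=upright(6.6); plan([.513,-.12,.123],T)
a=cams.grab_frame("side"); b=cams.grab_frame("scene")
print(proj("side",[.513,-.12,.16]),proj("scene",[.513,-.12,.16]))
f=lambda im,n:cv2.resize((lambda u,v:im[v-60:v+60,u-60:u+60])(*map(int,proj(n,[.513,-.12,.14]))),(400,400),interpolation=cv2.INTER_CUBIC)
cv2.imwrite("pics/hov.png",np.hstack([f(a,"side"),f(b,"scene")]))
E
```

```text
time_s: 10.2
tool_pos: [0.5145, -0.1192, 0.2667]
orientation: [-0.059, 0.998, 0.0, 0.001]
wrist_force: [0.0, -0.0, -2.2]
gripper_width: 0.766
gripper_force: 25.0
t=10.20 turn 1 rows of [0.0001 0.0011 0.0022]; shift total [ 0.0326 -0.013   1.6484] (in 50 mm)
[337.7294 159.1842] [276.4661 162.8213]
```

View pics/hov.png

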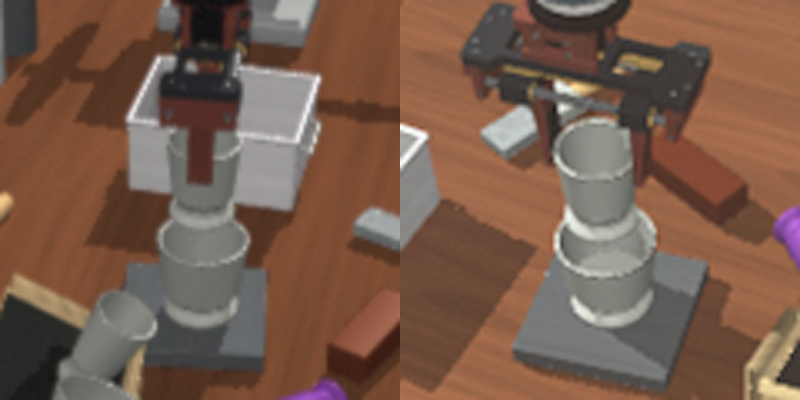

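The middle beaker hangs upright above the large one: foot at (202,213) over the rim (203,240) in the side view, and about 3 mm towards -y in the scene view. I'll correct that and lower it.

```bash
python3 -m inch '[[[0,0,0],[0.02,0.04,0.3],0.5],[[0,0,0],[0,0,0.4],0.5],[[0,0,0],[0,0,0.4],0.5],[[0,0,0],[0,0,0.3],0.5],[[0,0,0],[0,0,0.15],0.5],[[0,0,0],[0,0,0],0.5],[[0,0,0],[0,0,0],0.5]]'
python3 -m inch '[[[0,0,0],[0,0,0.03],0.5],[[0,0,0],[0,0,0.03],0.5],[[0,0,0],[0,0,0],0.5],[[0,0,0],[0,0,0],0.5]]'
```

```text
time_s: 11.0
tool_pos: [0.5136, -0.1179, 0.1895]
orientation: [-0.058, 0.998, -0.0, 0.001]
wrist_force: [-0.2, -0.2, -1.3]
gripper_width: 0.766
gripper_force: 25.0
time_s: 11.4
tool_pos: [0.513, -0.1177, 0.1858]
orientation: [-0.058, 0.998, 0.0, 0.0]
wrist_force: [-0.5, -0.2, -1.3]
gripper_width: 0.761
gripper_force: 25.0
```

```bash
python3 -m inch '[[[0,0,0],[0,0,0.03],0.5],[[0,0,0],[0,0,0.02],0.5],[[0,0,0],[0,0,0],0.5],[[0,0,0],[0,0,0],0.5]]'
```

```text
time_s: 11.8
tool_pos: [0.513, -0.1177, 0.1831]
orientation: [-0.058, 0.998, 0.0, 0.0]
wrist_force: [0.5, -0.7, -1.5]
gripper_width: 0.763
gripper_force: 25.0
```

```bash
python3 -m inch '[[[0,0,0],[0,0,0],0.85],[[0,0,0],[0,0,0],0.9],[[0,0,0],[0,0,0],0.95],[[0,0,0],[0,0,0],1],[[0,0,0],[0,0,0],1],[[0,0,0],[0,0,-0.3],1],[[0,0,0],[0,0,-0.6],1],[[0,0,0],[0,0,-0.9],1],[[0,0,0],[0,0,-0.9],1],[[0,0,0],[0,0,-0.9],1],[[0,0,0],[0,0,-0.6],1],[[0,0,0],[0,0,0],1]]'
python3 - <<'E'
from h import *
from scipy.optimize import least_squares
# nested check: middle rim should be a circle r=34 at z=.124
for n in("scene","side"):
    im=cams.grab_frame(n); cv2.imwrite(f"pics/{n}2.png",im)
    h=cv2.cvtColor(im,cv2.COLOR_BGR2HSV); u,v=map(int,proj(n,[.513,-.118,.124])); print(n,u,v,proj(n,[.513,-.118,.1]))
    for y in range(v-16,v+24,2): print(y," ".join(f"{h[y,x,2] if h[y,x,1]<60 else 0:3d}" for x in range(u-22,u+23,2)))
T=tilted(6.6)@H; P=np.array([.522,.1356,.196]); plan(P-T[:,2]*.09,T)
E
```

```text
time_s: 13.0
tool_pos: [0.5146, -0.1182, 0.3981]
orientation: [-0.058, 0.998, -0.001, 0.004]
wrist_force: [0.5, 0.4, -0.6]
gripper_width: 0.994
gripper_force: 0.0
scene 278 171 [278.7183 177.6699]
155   0   0   0   0   0   0   0   0   0   0   0   0   0   0   0   0   0   0   0   0   0   0   0
157   0   0   0   0   0   0   0   0   0   0   0   0   0   0   0   0   0   0   0   0   0   0   0
159   0   0   0   0   0   0   0   0   0   0   0   0   0   0   0   0   0   0   0   0   0   0   0
161   0   0   0   0   0   0   0   0   0   0   0   0   0   0   0   0   0   0   0   0   0   0   0
163   0   0   0   0   0   0   0   0   0   0   0   0   0   0   0   0   0   0   0   0   0   0   0
165   0   0   0   0   0   0   0   0   0 190 178 161 165 191 188   0   0   0   0   0   0   0   0
167   0   0   0   0   0   0   0 189 127 140 145 149 148 147 140 166 185   0   0   0   0   0   0
169   0   0   0   0   0   0 181 119 132 140 145 149 148 148 142 144 202   0   0   0   0   0   0
171   0   0   0   0   0   0 122 122 132 138 145 149 148 148 141 140 164 213   0   0   0   0   0
173   0   0   0   0   0 223  92 120 129
[... 2365 characters left out ...]
 115 150   0   0   0   0   0
181   0   0   0   0   0  99 102 124 116 115 115 114 114 111 112 132 165 103   0   0   0   0   0
183 102 102 107 105 104  95 105 108 111 120 129 137 131 137 107 111 101  93   0   0   0   0   0
185  98  98 102 104 103  94 103 108 110 111 109 108 108 108 107 104 102  94 102 102 102   0   0
187 100  99 101 103 100  98 103 108 110 109 111 109 110 108 106 106 100  94 107 105 105   0   0
189  96  98 101 104 101 102 103 108 109 109 111 110 107 106 106 104  98 101 106 105 104   0   0
191 104  99 102 104 100 103 103 108 109 110 110 109 107 107 107 104  97 105 105 104 104   0   0
t=13.10 turn 4 rows of [ 0.0001 -0.1163  0.0004]; shift total [1.1774 5.0123 0.8191] (in 50 mm)
```

Nested: the middle rim centre is at scene (278.5,172.7) and side (338,170), against predictions of (278,171) and (337,169). Now the small beaker.

```bash
python3 -m inch '[[[0,-0.117,0],[0,0,0],1],[[0,-0.117,0],[0,0,0],1],[[0,-0.116,0],[0,0,0],1],[[0,-0.116,0],[0,0,0],1],[[0,0,0],[0.17,0.7,0.0],1],[[0,0,0],[0.17,0.9,0.0],1],[[0,0,0],[0.17,0.9,0.1],1],[[0,0,0],[0.17,0.9,0.1],1],[[0,0,0],[0.17,0.9,0.2],1],[[0,0,0],[0.17,0.5,0.2],1],[[0,0,0],[0.15,0.21,0.22],1],[[0,0,0],[0,0,0],1]]'
python3 - <<'E'
from h import *
T=tilted(6.6)@H; P=np.array([.522,.1356,.196]); plan(P-T[:,2]*.09,T); print(r.state()["q"])
s=r.state();im=cams.grab_frame("wrist"); cv2.imwrite("pics/w3.png",im); h=cv2.cvtColor(im,cv2.COLOR_BGR2HSV)
u,v=map(int,proj("wrist",P)); print(u,v)
for y in range(v-50,v+50,5): print(y," ".join(f"{h[y,x,2] if h[y,x,1]<60 else 0:3d}" for x in range(u-60,u+61,4)))
E
```

```text
time_s: 14.3
tool_pos: [0.4492, 0.1281, 0.3261]
orientation: [-0.058, 0.969, 0.014, 0.238]
wrist_force: [-1.0, -0.1, 0.1]
gripper_width: 1.002
gripper_force: 0.0
t=14.30 turn 1 rows of [ 0.0014 -0.0069  0.0043]; shift total [-0.0697 -0.0189 -0.0417] (in 50 mm)
[ 0.2916  0.0242  2.1691 -0.174   0.4792 -1.2639]
322 209
159   0   0   0   0   0   0   0   0   0   0   0   0   0   0   0   0   0   0   0   0   0   0   0   0   0   0   0   0   0   0   0
164   0   0  62  56  57  55  58  57  58  58  58  56  56  56  54  55  55  51  55  55  52  59  56  57  58  53  43  38  45  40  42
169   0   0  60  58  57  60  57  58  58  57  58  59  58  56  60  61  51  57  57  54  53  44  41  39  41  40  43  45  40  40  37
174   0 255  54  58  58  56  57  58  59  54  58  57  81 212 197 180 162 146  77  42  40  42  41  43  45  45  40  38  42  39  41
179   0   0  60  54  55  59  58  60  57  58  58 143 214 101  94  92  94  94 132 132  44  40  40  40  41  45  42  41  43  40  37
184   0   0  63  58  57  58  55  57  56  58  58 191 151 234 239 238 241 214 107 104  42  37  38  39  46  45  41  41  44  43  40
189   0   0  
[... 1078 characters left out ...]
 109 107 151 160 198 213  56  60  59  57  55  56  59  53  58
234   0   0   0  57  58  54  55  58  60  56 163 237 109 111 112 107 109 133 150 241 160  58  61  57  61  57  57  57  52  53  56
239   0   0   0  60  56  56  54  57  57  56  59  59 116 234 236 233 237 227 127  57  54  54  58  58  58  57  60  54  54  52  57
244   0   0   0  58  60  57  54  56  55  55  53  60  57  62  57  55  53  56  58  55  56  56  60  62  58  58  57  57  57  59  55
249   0   0   0  56  56  56  58  56  57  56  54  57  53  58  58  55  60  54  54  58  55  59  57  59  59  59  62  59  59  53  55
254   0 255 254  57  59  58  53  57  59  56  57  56  56  61  56  55  55  54  56  60  55  54  59  56  56  55  61  55  57  57  52
```

The small rim is at (322,212), against a prediction of (322,209), so I'll shift 2.7 mm along -x of the tool and go down.

```bash
python3 -m inch '[[[0.001,-0.007,0.004],[0,0,0],1],[[0,0,0],[-0.06,-0.01,0],1],[[0,0,0],[-0.06,-0.01,0],1],[[0,0,0],[0,0,0.45],1],[[0,0,0],[0,0,0.45],1],[[0,0,0],[0,0,0.45],1],[[0,0,0],[0,0,0.3],1],[[0,0,0],[0,0,0.13],1],[[0,0,0],[0,0,0],1],[[0,0,0],[0,0,0],1]]'
python3 -m inch '[[[0,0,0],[0,0,0],0.4],[[0,0,0],[0,0,0],0.4],[[0,0,0],[0,0,0],0.4],[[0,0,0],[0,0,0],0.4],[[0,0,0],[0,0,0],0.4],[[0,0,0],[0,0,0],0.4],[[0,0,0],[0,0,0],0.4],[[0,0,0],[0,0,0],0.4],[[0,0,0],[0,0,0],0.4],[[0,0,0],[0,0,0],0.4],[[0,0,0],[0,0,0],0.4],[[0,0,0],[0,0,0],0.4]]' 20
python3 - <<'E'
from h import *
T=tilted(6.6)@H; P=np.array([.522,.1356,.196])-T[:,0]*.0027; print(P); plan(P+T[:,2]*.001,T)
E
```

```text
time_s: 15.35
tool_pos: [0.4991, 0.1315, 0.2547]
orientation: [-0.054, 0.968, 0.014, 0.245]
wrist_force: [-1.3, -0.4, 0.5]
gripper_width: 1.002
gripper_force: 0.0
time_s: 16.55
tool_pos: [0.499, 0.1318, 0.2543]
orientation: [-0.054, 0.968, 0.015, 0.245]
wrist_force: [-2.8, 1.6, 5.3]
gripper_width: 0.579
gripper_force: 20.0
[0.5244 0.1359 0.1973]
t=16.55 turn 1 rows of [ 0.0002  0.007  -0.0029]; shift total [0.0819 0.0227 0.0424] (in 50 mm)
```

```bash
python3 -m inch '[[[0,0,0],[0,0,-0.2],0.4],[[0,0,0],[0,0,-0.5],0.4],[[0,0,0],[0,0,-0.7],0.4],[[0,0,0],[0,0,-0.7],0.4],[[0,0,0],[0,0,-0.7],0.4],[[0,0,0],[0,0,-0.3],0.4],[[0,0.117,0],[0,0,0],0.4],[[0,0.117,0],[0,0,0],0.4],[[0,0.117,0],[0,0,0],0.4],[[0,0.117,0],[0,0,0],0.4],[[0,0,0],[0,0,0],0.4],[[0,0,0],[0,0,0],0.4]]'
python3 - <<'E'
from h import *
c,e=tri((278.5,172.7),(338,169.9)); print("middle rim",c,e)
T=upright(6.6); plan([.513,-.1185,.227],T); print(r.state()["wrist_force"])
E
```

```text
time_s: 17.75
tool_pos: [0.4255, 0.1231, 0.39]
orientation: [-0.056, 0.998, 0.001, 0.003]
wrist_force: [0.8, -0.4, -1.5]
gripper_width: 0.579
gripper_force: 20.0
middle rim [ 0.5114 -0.1182  0.1208] 0.002338406240785252
t=17.75 turn 1 rows of [ 0.0012  0.0066 -0.0027]; shift total [-1.1833 -5.0003  2.0331] (in 50 mm)
[ 0.7884 -0.3555 -1.4981]
```

```bash
python3 -m inch '[[[0.001,0.006,-0.003],[0,0,0],0.4],[[0,0,0],[-0.15,-0.5,0],0.4],[[0,0,0],[-0.2,-0.8,0],0.4],[[0,0,0],[-0.22,-0.9,0],0.4],[[0,0,0],[-0.22,-0.9,0],0.4],[[0,0,0],[-0.22,-0.9,0],0.4],[[0,0,0],[-0.15,-0.6,0],0.4],[[0,0,0],[-0.1,-0.4,0.3],0.4],[[0,0,0],[0,0,0.5],0.4],[[0,0,0],[0,0,0.6],0.4],[[0,0,0],[0,0,0.4],0.4],[[0,0,0],[0,0,0.15],0.4]]'
python3 -m inch '[[[0,0,0],[0,0,0],0.4],[[0,0,0],[0,0,0],0.4]]' >/dev/null
python3 - <<'E'
from h import *
T=upright(6.6); plan([.512,-.118,.227]-T[:,0]*.004,T); s=r.state(); G=s["tool_pos"]+[0,0,-.0613]; print(G)
for n in("scene","side"):
    im=cams.grab_frame(n); cv2.imwrite(f"pics/{n}3.png",im)
    h=cv2.cvtColor(im,cv2.COLOR_BGR2HSV); b=G-[0,0,.079]; u,v=map(int,proj(n,b)); print(n,u,v,"foot axis pred",proj(n,b),proj(n,G),"middle rim",proj(n,[.512,-.118,.123]))
    for y in range(v-24,v+16,2): print(y," ".join(f"{h[y,x,2] if h[y,x,1]<60 else 0:3d}" for x in range(u-20,u+21,1 if 0 else 2)))
E
```

```text
time_s: 18.95
tool_pos: [0.5155, -0.1173, 0.291]
orientation: [-0.058, 0.998, 0.0, -0.002]
wrist_force: [0.2, -0.7, -1.8]
gripper_width: 0.579
gripper_force: 20.0
t=19.15 turn 1 rows of [-0.0004  0.001   0.0009]; shift total [0.0288 0.0073 0.1128] (in 50 mm)
[ 0.5174 -0.1177  0.2326]
scene 276 165 foot axis pred [276.6163 165.7526] [274.2854 144.8672] middle rim [278.2849 171.9511]
141 202 196 145   0  51  65 141 124 136 143 145 148 143 110   0   0   0   0   0   0   0
143 199 203 181   0  52 119 104 126 133 141 146 147 143 107   0   0   0   0   0   0   0
145 195 179 105   0   0 117 109 123 135 141 146 145 141 115   0   0   0   0   0   0   0
147 118 107  97   0   0  73 143 120 131 141 146 146 140 121   0   0   0   0   0   0   0
149 105   0   0   0   0   0 117 155 149 147 148 158 163 141   0   0   0   0   0   0   0
151   0   0   0   0   0   0 123 120 118 137 135 122 126 109   0   0   0   0   0   0   0
153   0   0   0   0   0   0   0 117 128 132 133 130 126 116   0   0   0   0   0   0   0
155   0   0   0   0   0   0   0 115 126 130 134 130 126 118   0   0   0   0   0   0   0
157   0   0
[... 2203 characters left out ...]
   0   0   0 116 131 141 142 148 131 135 134 133 131 127 140 138 156 157 157 158 158
163   0   0   0   0   0   0   0   0   0 129 144 151 148 139 121 149 157 157 157 157 156
165   0   0   0   0   0   0   0 135 124 122 116 119 119 124 162 116   0 116 129 142 146
167   0   0   0   0   0   0 179 112 118 123 125 128 129 126 123 124   0   0   0   0   0
169   0   0   0   0   0 117 119 109 117 122 126 127 128 126 121 116 200   0   0   0   0
171   0   0   0   0   0 141 150 113 118 123 126 127 128 124 121 127 191   0   0   0   0
173   0   0   0   0 122 119 110 120 123 123 128 129 131 127 137 167 111 152   0   0   0
175   0   0   0   0 137 105 104 108 113 152 132 130 140 156 106 102 113 128   0   0   0
```

```bash
python3 - <<'E'
from h import *
print(tri((278,164.),(339.3,161.5)))
# rotate by contours: foot widest extents at full resolution
for n,rows in(("scene",range(160,170)),("side",range(157,167))):
    h=cv2.cvtColor(cv2.imread(f"pics/{n}3.png"),cv2.COLOR_BGR2HSV)
    x0=262 if n=="scene" else 324
    for y in rows: print(n,y," ".join(f"{h[y,x,2] if h[y,x,1]<60 else 0:3d}" for x in range(x0,x0+30)))
h=cv2.cvtColor(cv2.imread("pics/side3.png"),cv2.COLOR_BGR2HSV)
for y in range(130,146,2): print("rim",y," ".join(f"{h[y,x,2] if h[y,x,1]<60 else 0:3d}" for x in range(322,354)))
E
```

```text
(array([ 0.5081, -0.1188,  0.1524]), np.float64(0.0016776409403208364))
scene 160   0   0   0   0   0   0   0   0   0 127 121 125 128 132 130 133 131 129 126 122 116 107 115   0   0   0   0   0   0   0
scene 161   0   0   0   0   0   0   0   0   0   0 122 123 128 131 131 132 131 129 126 121 115 103 117 142   0   0   0   0   0   0
scene 162   0   0   0   0   0   0   0   0   0 170 133 125 138 130 131 132 130 128 127 119 107  97 114 136   0   0   0   0   0   0
scene 163   0   0   0   0   0   0   0   0 185 209 168 129 139 121 123 123 125 121 119 113 102 105 127 146 147   0   0   0   0   0
scene 164   0   0   0   0   0   0   0   0 193 233 195 131 112 113 109 114 117 110 112 115 114 129 145 146 145   0   0   0   0   0
scene 165   0   0   0   0   0   0   0   0 178 213 206 174 141 128 126 126 126 128 127 132 140 151 158 147 146   0   0   0   0   0
scene 166   0   0   0   0   0   0   0   0   0 189 220 207 183 165 155 150 147 148 148 154 163 160 151 146 166   0   0   0   0   0
scene 167   0   0   0   0   0   0   0   0 171 163 200 209 206 196 182 173 167 168 169 166 163 159 142 124 167 198 185 
[... 1949 characters left out ...]
 154 156 155 156 156
rim 136 116 114 121 145 153 155 155 155 155 150 117   0   0   0   0   0   0   0  91 126 130 128 128 148 160 161 158 157 156 156 156 157
rim 138 117 116 120 142 150 150 151 150 149 134 100   0   0   0   0   0   0   0  91 123 126 124 122 118 119 146 184 162 158 158 159 159
rim 140 194 183 171 180 178 173 167 170 172 142 107   0   0   0   0   0   0   0  91 122 127 124 122 122 138 164 152 154 156 156 157 156
rim 142 153 138 141 140 144 152 160 169 171 136  97   0   0   0   0   0   0   0 111 140 143 146 157 170 121 117 146 155 156 156 156 157
rim 144 154 154 154 156 155 155 156 154 148 130  95   0   0   0   0   0   0   0  98 109 116 113 108 103 102 120 183 195 205 199 210 202
```

In both views the small beaker's foot is within about 1 mm of the middle beaker's axis: side 338.3 against 338, scene 278.9 against 278.5. Lowering it.

```bash
python3 -m inch '[[[0,0,0],[0,0,0.3],0.4],[[0,0,0],[0,0,0.4],0.4],[[0,0,0],[0,0,0.4],0.4],[[0,0,0],[0,0,0.3],0.4],[[0,0,0],[0,0,0.15],0.4],[[0,0,0],[0,0,0],0.4],[[0,0,0],[0,0,0],0.4]]'
python3 -m inch '[[[0,0,0],[0,0,0.04],0.4],[[0,0,0],[0,0,0.03],0.4],[[0,0,0],[0,0,0],0.4],[[0,0,0],[0,0,0],0.4]]'
```

```text
time_s: 19.95
tool_pos: [0.5176, -0.1179, 0.2162]
orientation: [-0.058, 0.998, -0.0, 0.0]
wrist_force: [0.8, -0.5, -1.8]
gripper_width: 0.579
gripper_force: 20.0
time_s: 20.35
tool_pos: [0.5171, -0.1178, 0.212]
orientation: [-0.058, 0.998, 0.0, -0.0]
wrist_force: [-0.1, 0.5, -1.6]
gripper_width: 0.578
gripper_force: 20.0
```

```bash
python3 -m inch '[[[0,0,0],[0,0,0.03],0.4],[[0,0,0],[0,0,0.02],0.4],[[0,0,0],[0,0,0],0.4],[[0,0,0],[0,0,0],0.4]]'
python3 -m inch '[[[0,0,0],[0,0,0.02],0.4],[[0,0,0],[0,0,0.02],0.4],[[0,0,0],[0,0,0],0.4],[[0,0,0],[0,0,0],0.4]]'
```

```text
time_s: 20.75
tool_pos: [0.517, -0.1177, 0.2093]
orientation: [-0.058, 0.998, 0.0, -0.0]
wrist_force: [0.8, 0.2, -1.4]
gripper_width: 0.579
gripper_force: 20.0
time_s: 21.15
tool_pos: [0.5174, -0.1178, 0.2082]
orientation: [-0.058, 0.998, 0.0, 0.0]
wrist_force: [-0.9, 0.9, 6.4]
gripper_width: 0.581
gripper_force: 20.0
```

Contact at the expected height. Release, rise and go to the crushed one.

```bash
python3 -m inch '[[[0,0,0],[0,0,0],0.65],[[0,0,0],[0,0,0],0.7],[[0,0,0],[0,0,0],0.8],[[0,0,0],[0,0,0],1],[[0,0,0],[0,0,0],1],[[0,0,0],[0,0,-0.3],1],[[0,0,0],[0,0,-0.6],1],[[0,0,0],[0,0,-0.9],1],[[0,0,0],[0,0,-0.9],1],[[0,0,0],[0,0,-0.8],1],[[0,0,0],[0,0,-0.2],1],[[0,0,0],[0,0,0],1]]'
python3 - <<'E'
from h import *
for n in("scene","side"):
    im=cams.grab_frame(n); cv2.imwrite(f"pics/{n}4.png",im)
    h=cv2.cvtColor(im,cv2.COLOR_BGR2HSV); u,v=map(int,proj(n,[.512,-.118,.148])); print(n,u,v)
    for y in range(v-12,v+14,2): print(y," ".join(f"{h[y,x,2] if h[y,x,1]<60 else 0:3d}" for x in range(u-16,u+17,2)))
T=tilted(6.6)@H; P=np.array([.5085,.2454,.196]); plan(P-T[:,2]*.09,T)
E
```

```text
time_s: 22.35
tool_pos: [0.5176, -0.1179, 0.3939]
orientation: [-0.058, 0.998, -0.0, 0.001]
wrist_force: [-0.1, -0.3, -0.8]
gripper_width: 0.995
gripper_force: 0.0
scene 277 165
153   0   0   0   0   0   0   0   0   0   0   0   0   0   0   0   0   0
155   0   0   0   0   0   0   0   0   0   0   0   0   0   0   0   0   0
157   0   0   0   0   0   0   0   0   0   0   0   0   0   0   0   0   0
159   0   0   0   0   0   0   0   0   0 178 178   0   0   0   0   0   0
161   0   0   0   0   0   0 200 153 141 145 145 186 187   0   0   0   0
163   0   0   0   0   0 183 125 136 144 146 147 138 178 194   0   0   0
165   0   0   0   0 187 111 126 136 143 147 148 138 141 207   0   0   0
167   0   0   0   0 207 110 124 137 142 147 147 137 138 212   0   0   0
169   0   0   0   0 171 182 116 133 142 146 144 136 172 125 139   0   0
171   0   0   0 185 111 176 197 160 147 156 175 188 154 122 137   0   0
173   0   0   0 196 113 128 114 135 192 202 123 123 116 119 140 168   0
175   0   0 164 217 106 128 126 128 134 133 133 126 115 102 131 147   0
177   0 202 107 173 159 115 127 127 132 135 131 125 109 13
[... 358 characters left out ...]
 166 160 158 158 159 160 160
160 140 146 150 150 152 156 173 125 126 129 134 139 169 156 156 157 158
162   0   0   0   0 116 181 109 115 122 126 126 121 123 188 156 154 155
164   0   0   0   0   0 159 120 115 121 125 126 120 118 180 145 150 153
166   0   0   0   0 160 107 151 130 133 134 135 141 157   0   0   0   0
168   0   0   0 165 110 103 108 105 121 120 115 117 101 140   0   0   0
170   0   0   0 143 106 101 107 112 113 112 112 107  99 134 114   0   0
172   0   0 147 117 118 109 107 111 112 112 111 108 112 179 159   0   0
174   0   0 148  99 107 135 117 124 119 118 122 115 158  98 114 135   0
t=22.45 turn 4 rows of [ 0.0003 -0.1173  0.0001]; shift total [1.2328 7.231  0.7324] (in 50 mm)
```

The small rim is at scene (278,166) and side (338,162.5), against predictions of (277.5,165.5) and (337.5,162.5), so it's nested. Now to the crushed beaker.

```bash
python3 -m inch '[[[0,-0.118,0],[0,0,0],1],[[0,-0.117,0],[0,0,0],1],[[0,-0.117,0],[0,0,0],1],[[0,-0.117,0],[0,0,0],1],[[0,0,0],[0.15,0.75,0],1],[[0,0,0],[0.15,0.9,0],1],[[0,0,0],[0.15,0.93,0],1],[[0,0,0],[0.15,0.93,0],1],[[0,0,0],[0.15,0.93,0.1],1],[[0,0,0],[0.15,0.93,0.2],1],[[0,0,0],[0.15,0.93,0.2],1],[[0,0,0],[0.18,0.93,0.23],1]]' >/dev/null
python3 -m inch '[[[0,0,0],[0,0,0],1],[[0,0,0],[0,0,0],1]]'
python3 - <<'E'
from h import *
T=tilted(6.6)@H; P=np.array([.5085,.2454,.196]); plan(P-T[:,2]*.09,T)
im=cams.grab_frame("wrist"); cv2.imwrite("pics/w4.png",im); h=cv2.cvtColor(im,cv2.COLOR_BGR2HSV)
u,v=map(int,proj("wrist",P)); print(u,v)
for y in range(v-60,v+65,6): print(y," ".join(f"{h[y,x,2] if h[y,x,1]<60 else 0:3d}" for x in range(u-60,u+61,4)))
E
```

```text
time_s: 23.85
tool_pos: [0.4371, 0.2376, 0.3288]
orientation: [-0.058, 0.969, 0.013, 0.24]
wrist_force: [0.2, -1.3, 0.2]
gripper_width: 0.999
gripper_force: 0.0
t=23.85 turn 1 rows of [ 0.0001 -0.0029  0.0045]; shift total [-0.0217 -0.0089 -0.0068] (in 50 mm)
324 206
146   0   0   0   0   0   0   0   0   0   0   0   0   0   0   0   0   0   0   0   0   0   0   0   0   0   0   0   0   0   0   0
152   0   0   0   0   0   0   0   0   0 255   0   0   0   0   0   0   0   0   0   0   0   0   0   0   0   0   0   0   0   0   0
158  59  60  62  60  62  58  58  60  59  60  59  59  57  59  57  56  60  65  57  57  56  56  44  42  47  55  54  51  51  57   0
164  65  61  59  58  56  61  61  59  59  62  57  89 205 244 239 243 246 242 155  45  40  35  43  47  37  46  41  45  43  40  41
170  55  58  59  58  58  60  59  61  56  61 230 239 119 166 187 180 191 144 181 236 147  40  41  42  43  43  44  42  41  45  44
176  60  58  59  60  59  59  61  62  60 220 195 182 184 182 186 182 191 188 179 180 243 148  44  42  42  36  41  45  42  43  42
182  57  60  58  61  63  63  59  60 133 231 181 184 186 184 187 
[... 1155 characters left out ...]
 120 121 169 170 241  59  61  64  62  58  53  59  59  54  55
242  63  61  58  59  60  60  56  59  60  59 242 105 124 125 128 125 121 165 170 243  60  60  61  60  56  61  59  58  57  59  57
248  60  57  60  63  62  58  59  59  65  60  61  80 243 150 133 128 159 234 222  55  60  60  60  61  59  59  62  61  61  56  62
254   0   0   0   0   0   0   0   0   0   0 135   0   0   0   0   0   0   0   0   0   0   0   0   0   0   0 122   0   0   0   0
260   0   0   0   0   0   0   0   0   0   0   0   0   0   0   0   0   0   0   0   0   0   0   0   0   0   0   0   0   0   0   0
266   0   0   0   0   0   0   0   0   0   0   0   0   0   0   0   0   0   0   0   0   0   0   0   0   0   0   0   0   0   0   0
```

The crushed rim is at (323,207), against a prediction of (324,206). Going down with a deep grip across its narrow side.

```bash
python3 -m inch '[[[0,-0.003,0.004],[0,0,0],1],[[0,0,0],[-0.02,-0.01,0.4],1],[[0,0,0],[0,0,0.5],1],[[0,0,0],[0,0,0.5],1],[[0,0,0],[0,0,0.4],1],[[0,0,0],[0,0,0.2],1],[[0,0,0],[0,0,0.1],1],[[0,0,0],[0,0,0],1],[[0,0,0],[0,0,0],1]]'
python3 -m inch '[[[0,0,0],[0,0,0],0.4],[[0,0,0],[0,0,0],0.4],[[0,0,0],[0,0,0],0.4],[[0,0,0],[0,0,0],0.4],[[0,0,0],[0,0,0],0.4],[[0,0,0],[0,0,0],0.4],[[0,0,0],[0,0,0],0.4],[[0,0,0],[0,0,0],0.4],[[0,0,0],[0,0,0],0.4],[[0,0,0],[0,0,0],0.4],[[0,0,0],[0,0,0],0.4]]' 35
python3 -m inch '[[[0,0,0],[0,0,-0.2],0.4],[[0,0,0],[0,0,-0.4],0.4],[[0,0,0],[0,0,-0.6],0.4],[[0,0,0],[0,0,-0.7],0.4],[[0,0,0],[0,0,-0.7],0.4],[[0,0,0],[0,0,-0.7],0.4],[[0,0,0],[0,0,-0.5],0.4],[[0,0,0],[0,0,0],0.4],[[0,0,0],[0,0,0],0.4]]'
```

```text
time_s: 24.8
tool_pos: [0.4891, 0.2421, 0.2401]
orientation: [-0.054, 0.968, 0.015, 0.244]
wrist_force: [0.6, -0.4, -0.0]
gripper_width: 1.004
gripper_force: 0.0
time_s: 25.9
tool_pos: [0.4889, 0.2425, 0.2395]
orientation: [-0.054, 0.968, 0.015, 0.244]
wrist_force: [-4.5, 1.3, 6.2]
gripper_width: 0.614
gripper_force: 35.1
time_s: 26.8
tool_pos: [0.3992, 0.2318, 0.4065]
orientation: [-0.054, 0.968, 0.015, 0.244]
wrist_force: [-0.9, -0.1, -2.0]
gripper_width: 0.615
gripper_force: 34.9
```

```bash
python3 - <<'E'
from h import *
for p in [(186,137),(229,150),(151,176),(201,185)]: print("scene",onz("scene",p,.085))
for p in [(326,122),(373,126.5),(316,141.5),(366,146)]: print("side",onz("side",p,.085))
im=cv2.imread("pics/side4.png"); h=cv2.cvtColor(im,cv2.COLOR_BGR2HSV)
m=((h[...,1]<60)&(h[...,2]>90)).astype(np.uint8)*255; w=np.zeros_like(m); w[110:200,305:385]=m[110:200,305:385]
im=cv2.imread("pics/scene4.png"); h=cv2.cvtColor(im,cv2.COLOR_BGR2HSV)
m=((h[...,1]<60)&(h[...,2]>90)).astype(np.uint8)*255; w2=np.zeros_like(m); w2[125:215,140:240]=m[125:215,140:240]
for n,w in(("side",w),("scene",w2)):
    c=max(cv2.findContours(w,0,2)[0],key=cv2.contourArea); print(n,cv2.approxPolyDP(c,3,True)[:,0].tolist())
T=upright(6.6); plan([.55,-.37,.2],T)
E
```

```text
scene [ 0.4702 -0.4674  0.085 ]
scene [ 0.464  -0.3151  0.085 ]
scene [ 0.6476 -0.4637  0.085 ]
scene [ 0.6171 -0.3131  0.085 ]
side [ 0.6313 -0.4729  0.085 ]
side [ 0.4553 -0.4835  0.085 ]
side [ 0.633  -0.3264  0.085 ]
side [ 0.4577 -0.3406  0.085 ]
side [[324, 120], [315, 137], [316, 160], [330, 164], [324, 173], [325, 182], [315, 183], [313, 199], [325, 195], [328, 199], [356, 199], [356, 185], [349, 184], [351, 174], [346, 166], [364, 166], [372, 144], [372, 126]]
scene [[185, 134], [149, 174], [158, 192], [197, 206], [228, 164], [225, 147]]
t=26.80 turn 4 rows of [ 0.0005  0.1179 -0.0008]; shift total [ -1.6135 -12.3026   2.9038] (in 50 mm)
```

```bash
python3 - <<'E'
from h import *
print(tri((187,160.5),(344,132)),onz("scene",(187,160.5),.085),onz("side",(344,132),.085))
print([onz("scene",p,.085)[:2] for p in [(185,134),(149,174),(225,147)]],[onz("side",p,.085)[:2] for p in[(324,120),(315,137),(372,126)]])
E
```

```text
(array([ 0.5513, -0.4075,  0.0869]), np.float64(0.006686088616456737)) [ 0.5533 -0.4054  0.085 ] [ 0.5511 -0.4166  0.085 ]
[array([ 0.4601, -0.4782]), array([ 0.6436, -0.4739]), array([ 0.458 , -0.3331])] [array([ 0.6421, -0.4861]), array([ 0.6441, -0.3556]), array([ 0.4595, -0.4863])]
```

```bash
python3 -m inch '[[[0,0.118,0],[0,0,0],0.4],[[0,0.118,0],[0,0,0],0.4],[[0,0.118,0],[0,0,0],0.4],[[0,0.118,0],[0,0,0],0.4],[[0,0,0],[-0.08,-0.5,0],0.4],[[0,0,0],[-0.1,-0.8,0],0.4],[[0,0,0],[-0.1,-0.9,0],0.4],[[0,0,0],[-0.1,-0.9,0],0.4],[[0,0,0],[-0.1,-0.9,0],0.4],[[0,0,0],[-0.1,-0.9,0],0.4],[[0,0,0],[-0.1,-0.9,0],0.4],[[0,0,0],[-0.1,-0.9,0],0.4]]' >/dev/null
python3 -m inch '[[[0,0,0],[-0.1,-0.9,0],0.4],[[0,0,0],[-0.1,-0.9,0],0.4],[[0,0,0],[-0.1,-0.9,0],0.4],[[0,0,0],[-0.1,-0.9,0],0.4],[[0,0,0],[-0.1,-0.9,0],0.4],[[0,0,0],[-0.1,-0.9,0],0.4],[[0,0,0],[-0.1,-0.7,0],0.4],[[0,0,0],[-0.1,-0.3,0],0.4],[[0,0,0],[0,0,0],0.4],[[0,0,0],[0,0,0],0.4]]'
python3 - <<'E'
from h import *
T=upright(6.6); plan([.551,-.408,.09],T); print(r.state()["q"])
E
```

```text
time_s: 29.0
tool_pos: [0.5508, -0.4101, 0.4023]
orientation: [-0.056, 0.998, 0.003, -0.002]
wrist_force: [-0.7, 0.6, -1.8]
gripper_width: 0.614
gripper_force: 34.9
t=29.00 turn 1 rows of [ 0.0051 -0.0033 -0.0038]; shift total [-0.0095  0.0412  5.0195] (in 50 mm)
[-0.6578  0.4323  1.3812  0.0014  1.3343 -2.3402]
```

```bash
python3 -m inch '[[[0.005,-0.003,-0.004],[0,0,0],0.4],[[0,0,0],[0,0.04,0.5],0.4],[[0,0,0],[0,0,0.8],0.4],[[0,0,0],[0,0,0.8],0.4],[[0,0,0],[0,0,0.8],0.4],[[0,0,0],[0,0,0.8],0.4],[[0,0,0],[0,0,0.6],0.4],[[0,0,0],[0,0,0.4],0.4],[[0,0,0],[0,0,0.25],0.4],[[0,0,0],[0,0,0.07],0.4],[[0,0,0],[0,0,0],0.4],[[0,0,0],[0,0,0],0.4]]'
python3 -m inch '[[[0,0,0],[0,0,0.1],0.4],[[0,0,0],[0,0,0.06],0.4],[[0,0,0],[0,0,0],0.4]]'
```

```text
time_s: 30.2
tool_pos: [0.5524, -0.4091, 0.1555]
orientation: [-0.058, 0.998, -0.002, 0.002]
wrist_force: [0.1, 0.6, -0.7]
gripper_width: 0.616
gripper_force: 34.9
time_s: 30.5
tool_pos: [0.5515, -0.4087, 0.1458]
orientation: [-0.058, 0.998, -0.001, 0.001]
wrist_force: [-0.4, 0.0, -1.7]
gripper_width: 0.618
gripper_force: 34.9
```

```bash
python3 -m inch '[[[0,0,0],[0,0,0.06],0.4],[[0,0,0],[0,0,0],0.4],[[0,0,0],[0,0,0],0.7],[[0,0,0],[0,0,0],0.78],[[0,0,0],[0,0,0],0.78],[[0,0,0],[0,0,0],0.78],[[0,0,0],[0,0,-0.3],0.78],[[0,0,0],[0,0,-0.6],0.78],[[0,0,0],[0,0,-0.9],0.78],[[0,0,0],[0,0,-0.9],0.78],[[0,0,0],[0,0,-0.9],0.78],[[0,0,0],[0,0,-0.9],0.78]]'
python3 -m inch '[[[0,0,0],[0.9,0,0],0.78],[[0,0,0],[0.9,0,0],0.78],[[0,0,0],[0.6,0,0],0.78],[[0,0,0],[0,0,0],0.78],[[0,0,0],[0,0,0],0.78]]'
python3 - <<'E'
from h import *
a=cams.grab_frame("scene");b=cams.grab_frame("side")
f=lambda im,x0,y0,w,h:cv2.resize(im[y0:y0+h,x0:x0+w],(400,550),interpolation=cv2.INTER_CUBIC)
cv2.imwrite("pics/fin.png",np.hstack([f(a,130,100,200,160),f(b,280,90,128,140)]))
E
```

```text
time_s: 31.7
tool_pos: [0.5508, -0.408, 0.3714]
orientation: [-0.058, 0.998, -0.002, 0.002]
wrist_force: [1.4, -0.2, -0.5]
gripper_width: 0.781
gripper_force: 0.0
time_s: 32.2
tool_pos: [0.4318, -0.4224, 0.3692]
orientation: [-0.057, 0.998, -0.002, 0.002]
wrist_force: [-0.3, -0.4, 0.8]
gripper_width: 0.778
gripper_force: 0.0
```

View pics/fin.png

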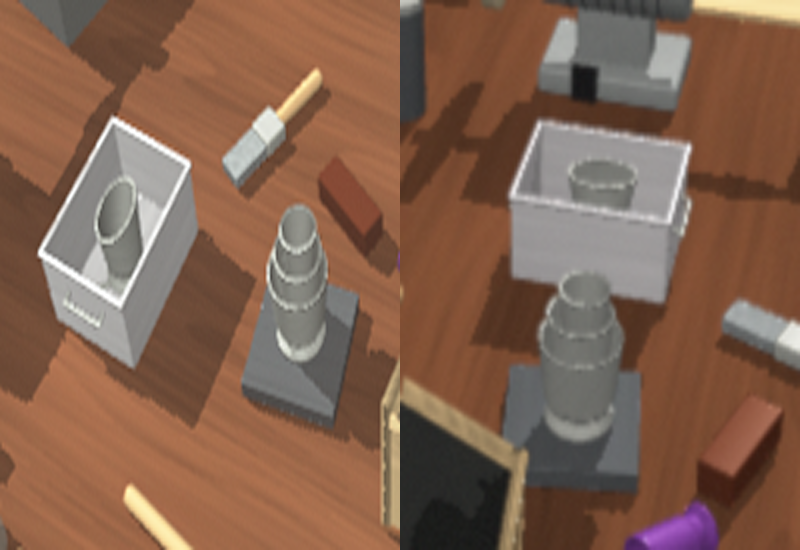

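The set stands nested and upright on the plate, with rims stepping up at (298,340), (298,275) and (297,225). The crushed beaker stands in the box at (120,225).

```bash
python3 -c "
from station import hand_in
print(hand_in())"
```

```text
the job is handed in; nothing more can be done
None
```

The job is handed in at about 32 s of robot time: the final pictures show the three beakers nested upright on the plate and the crushed one in the scrap box, and I moved nothing else.

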